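Set a photometer's filter lever to the third click and start the reading

TASK

Gently push the filter lever on top of the photometer along its slot, away from its parked end towards the tick marks, and stop when it has clicked into the third notch, without letting it go on past the third. Then press the start key on the same instrument fully down and let it come up again. Leave the lever in the third notch and leave the things standing on and around the instrument where they are.

Things in the scene. Friction and masses are not known exactly. Their poses are not given: they have to be found in the camera images.
- reader: fixed bench photometer: white box 240 (x) x 330 (y) x 110 mm high with a flat deck (top). Origin: centre of its underside, on the bench; x points to its back (front with dark plate door looks to -x), y along its width, z up. The lever's slot is a dark line 150 mm long along y at reader x = +30 mm, in a thin aluminium plate; dark ticks on both sides of it show the five notches.
- filter_lever_top (a point): centre of the top face of the filter lever: upright grey plastic block 32 (reader x) x 12 (reader y) x 38 mm high, rising from the slot; this point is 41 mm above the deck. It only slides, along the reader's y axis. Push its broad flat face (normal to y) with a finger reaching down beside it; at least 90 mm of the deck on its -y side is free.
- filter_lever (a joint): lever's slide in m along reader +y; 0 = parked end (lever at reader y = -61 mm), 0.122 = far stop. Starts in 0 to 0.025, a plain run (about 1 N friction). Then notches at 0.045, 0.063, 0.081 (third), 0.099, 0.117; ridges between them crest at 0.036, 0.054, 0.072, 0.090, 0.108: the push rises to about 5 N just past each notch, and over the crest it jumps ahead into the next notch by itself and stays (play 1 mm).
- start_key_top (a point): centre of the top of the start key: a round black push button, 28 mm in diameter, in a flat grey housing on the deck near the reader's front, at reader x = -75, y = -90 mm, 22 mm above the deck; pressed straight down.
- start_key (a joint): travel of the start key in m: 0 = up, 0.006 = fully down (about 5 N); it springs back up when released.
- cell_block: bystander: loose aluminium cell block 50 x 50 x 30 mm high standing on the deck near the front, at the +y side. Origin: centre of its underside.
- tip_rack: bystander: loose green pipette tip rack 118 x 82 x 70 mm high on the bench on the +y side of the reader. Origin: centre of its underside.
- reagent: bystander: loose closed amber bottle, 60 mm in diameter, 130 mm high, on the bench on the -y side of the reader. Origin: centre of its underside.

How it is judged:
On the way, in this order (a step that is already met when the one before it is completed fails the run):
1. the lever rests in the third notch (value of joint filter_lever between 0.078 and 0.084 m and velocity of joint filter_lever between -0.02 and 0.02 m/s), for 0.2 s.
2. the start key is pressed down (value of joint start_key above 0.0045 m), for 0.02 s.
At the end, for the whole second after the job is handed in: the lever is in the third notch (joint 0.081 m within 3 mm), the start key is up again (under 1.5 mm), and cell block, tip rack and bottle are within 20 mm of where they began (value of joint filter_lever between 0.078 and 0.084 m and value of joint start_key below 0.0015 m and distance of each of cell_block, tip_rack, reagent from where it was at the start of the episode below 0.02 m); the robot touches nothing.
It fails at once if the lever went past the third notch, over the ridge before the fourth (value of joint filter_lever above 0.092 m).
It fails at once if the start key was pressed while the lever was not in the third notch (value of joint start_key above 0.003 m and not (value of joint filter_lever between 0.075 and 0.087 m)).
It fails at once if the lever was pinched or forced with more than 25 N (contact force between the fingers and filter_lever above 25 N).
It fails at once if a bystander was lifted, carried or knocked (moved more than 25 mm) (distance of any of cell_block, tip_rack, reagent from where it was at the start of the episode above 0.025 m).
It also fails if it takes over 56 s, if anything falls off the work surface, if the arm or the gripper's body presses on something with over 40 N, if the wrist force passes 120 N, or if a joint passes its speed limit or range.

ROBOT

A 7-joint arm with a two-finger parallel gripper is mounted at the origin on the work surface. World frame = base frame: x ahead of the robot, y to its left, z up, the work surface at z = 0. Lengths are in m, angles in rad, forces in N, time in s.
With the tool pointing down it reaches from about 0.4 to 0.75 m from the base axis. Payload 19.5 kg.
Tool frame: the origin (TCP) lies at the centre of the arm's flange, where the gripper is bolted on; the fingertips stand 173 mm ahead of it and the grasp point (between the pads) lies 155 mm ahead of it; z points along the fingers, x is the direction in which the jaws open and shut, and the axes are right-handed (so a half turn about z gives the same grasp; the last joint's range is limited). The gripper opens to 85 mm and grips with 20 to 120 N. Pads are 22 mm wide; open, the fingers measure 114 mm over their backs; the gripper's body (76 mm by 85 mm) begins 54 mm behind the grasp point. The pads swing forward as they close: fully open they stand 13 mm farther back than shut.
Start: joints at [-1.238, 0.707, -0.028, 1.485, 0.022, 0.951, -0.075], TCP at [0.21, 0.535, 0.405] pointing down, gripper open.
Joint ranges: [-2.71, 2.71], [-0.32, 2.16], [-1.57, 1.52], [0, 2.45], [-1.46, 4.6], [0, 2.02], [-2.83, 2.83]. Speed limits (rad/s): [1.89, 1.89, 2.57, 2.57, 3.01, 3.01, 3.01].

INTERFACE

Orientations are given as a unit quaternion [x, y, z, w].
In Python, from bench import readout, snapshot, camera_model, ticket gives the robot as it stands.
- The arm moves only by the tool send_rows, never from a script. Its arguments are lists of equal length, an entry for each row: "turn": the turn, a rotation vector about the tool's x, y, z in rad, a list of three; "delta_pos": the shift along the tool's x, y, z in mm, a list of three; "hand": the finger opening in mm, from 0 to 85.4. In form: {"turn": [[rx, ry, rz], ...], "delta_pos": [[tx, ty, tz], ...], "hand": [hand, ...]}. A call has 1 to 5 rows; each row is the pose to reach, as a shift and turn from the pose commanded when the call began, along the tool's axes at that moment; what a row does not reach only later rows make up. A row lasts 1/8 s, in which the tool goes at most 62.5 mm and 10.7 degrees, less where a joint would pass 70% of its speed; a pose out of reach is approached as far as the arm can. A call with a gripper value outside its range is refused whole. The fingers move at their own pace and stop on an object; "squeeze" is the grip in N (left out, the last holds). Time passes only in rows, so rows that repeat a pose let the fingers close. It gives the time, the measured TCP pose, the force and the opening at its end, in the units of the state.
- readout.sense(): the state, without advancing time (a new reading comes with each control period).
- snapshot(name): name is "side" or "top" or "wrist"; returns the picture (384x512x3 uint8, red, green, blue); there is no depth.
- camera_model(name): a dict with "fx", "fy", "cx", "cy" (pixels), "rvec" (rotation vector, rad) and "tvec" (3), from world to camera coordinates, as OpenCV has them; the wrist camera has in their place "hand_eye" (4x4, takes a point from camera to tool coordinates, whose origin is the TCP and whose axes are the tool frame's). Camera axes: x right, y down, z forward; pixel columns grow to the right and rows downward; lengths in m; the calibration is good to about 2 mm. A picture is of the moment at which its call begins: read the wrist's pose just before it. camera_model takes no time and is no camera call.
- ticket.close_job(): hands the job in, once; it reports no verdict.
The state is a dict: "time": time; "qpos": joint angles; "dq": joint speeds; "joint_torque": joint torques, N m; "position": TCP position; "tcp_rot": TCP orientation; "wrist_force": force on the tool from outside, world axes, zero at the start; "wrist_torque": the same for the moment, N m; "width": opening from 0.0 (shut) to 1.0 (fully open).
Only numpy, scipy, OpenCV 4.12 (cv2) and the standard library are available. Lean on these libraries where they do the work, as an engineer would, in place of code of your own. Each camera call takes 0.05 s, during which the arm holds its last target.

## Working session

There is one attempt and no reset: what is moved stays moved. The work goes in short steps, Python scripts to look and compute and a tool call to move; the robot and the scene stay as the last step left them, time stands still between calls to the robot, and variables do not carry over. Pictures are saved under pics/ and viewed, and the job is handed in when it is done.

Besides the shell and the picture viewer there is one more tool, called after "Emit:" in YAML: its name, and indented under it one key for each argument. send_rows: Moves the arm, as the interface text tells. Its arguments: {"type":"object","properties":{"turn":{"type":"array"},"delta_pos":{"type":"array"},"hand":{"type":"array"},"squeeze":{"type":"number"}},"required":["turn","delta_pos","hand"]}

```bash
mkdir -p pics; ls; python3 - <<'E'
from bench import readout, snapshot, camera_model, ticket
import cv2
s=readout.sense()
for k,v in s.items(): print(k,v)
for n in ("side","top"):
    cv2.imwrite(f"pics/{n}0.png",snapshot(n)[:,:,::-1])
for n in ("side","top","wrist"): print(n,camera_model(n))
E
```

```text
pics
time 0.0
qpos [-1.23771759  0.70711093 -0.02760235  1.48496877  0.02200033  0.95090781
 -0.0754809 ]
dq [ 0.0025173   0.00017169  0.0002725  -0.00182109  0.0007663  -0.00133116
 -0.00038505]
joint_torque [-2.57375586e-04 -8.83199072e+01  1.23449184e+00 -2.36169791e+01
  1.68350508e-02  6.51126276e-03  1.82740121e-05]
position [0.21046455 0.5350277  0.40423006]
tcp_rot [ 8.26456001e-01  5.63001048e-01 -4.38413630e-04  3.25708386e-04]
wrist_force [0.16143593 0.59776477 0.91723934]
wrist_torque [ 0.02001437 -0.03846287 -0.00891209]
width 0.9976914952185272
side {'fx': 416.5373043858667, 'fy': 416.5373043858667, 'cx': 256.6366945972287, 'cy': 188.53901198203945, 'rvec': array([ 0.01699307, -2.75996423,  1.44199114]), 'tvec': array([0.59518903, 0.02795596, 1.07303718])}
top {'fx': 375.8296953219955, 'fy': 375.8296953219955, 'cx': 257.4755149775445, 'cy': 190.35302738100168, 'rvec': array([ 2.16681631, -2.14675478,  0.1610114 ]), 'tvec': array([0.05911468, 0.61548616, 1.04485193])}
wrist {'fx': 273.1443711884913, 'fy': 273.1443711884913, 'cx': 255.46069776619547, 'cy': 187.9480263290102, 'hand_eye': array([[ 9.99999441e-01, -8.50325576e-04, -6.27853448e-04,
         6.56344152e-04],
       [ 1.00202782e-03,  9.51696428e-01,  3.07038929e-01,
        -7.87322268e-02],
       [ 3.36442829e-04, -3.07039387e-01,  9.51696749e-01,
         3.14034903e-02],
       [ 0.00000000e+00,  0.00000000e+00,  0.00000000e+00,
         1.00000000e+00]])}
```

View pics/top0.png

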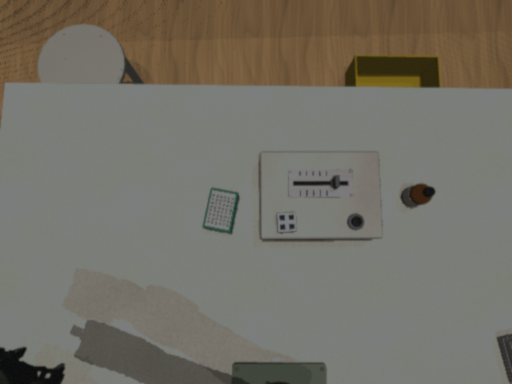

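View pics/side0.png

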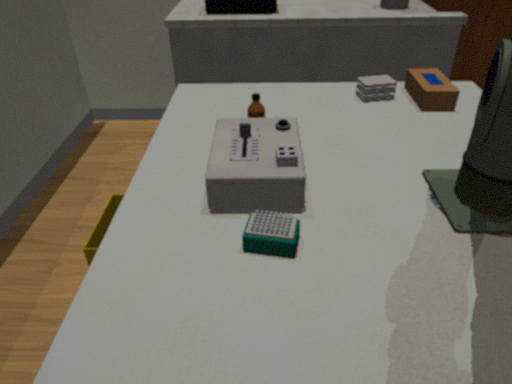

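```bash
python3 - <<'E'
import cv2
a=cv2.imread("pics/top0.png")[140:250,195:445]
cv2.imwrite("pics/top0z.png",cv2.convertScaleAbs(cv2.resize(a,None,fx=3.2,fy=3.2,interpolation=cv2.INTER_CUBIC),alpha=1.4))
a=cv2.imread("pics/side0.png")[90:265,190:320]
cv2.imwrite("pics/side0z.png",cv2.convertScaleAbs(cv2.resize(a,None,fx=3.4,fy=3.4,interpolation=cv2.INTER_CUBIC),alpha=1.4))
E
```

```text
(no output)
```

View pics/top0z.png

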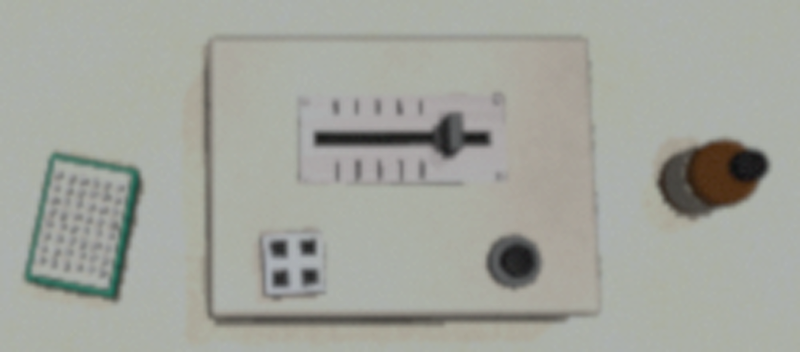

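View pics/side0z.png

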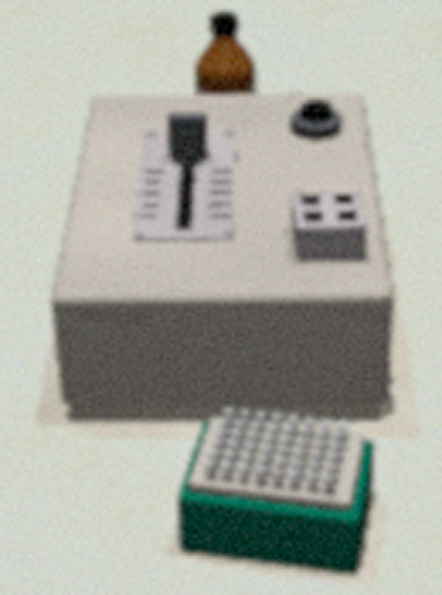

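```bash
cat > fit.py <<'E'
import numpy as np,cv2
from scipy.optimize import least_squares
from bench import camera_model
T=lambda x,y:((x+.5)/3.2-.5+195,(y+.5)/3.2-.5+140)
S=lambda x,y:((x+.5)/3.4-.5+190,(y+.5)/3.4-.5+90)
# reader pts
obs=[("top",(.12,.165,.11),T(209,38)),("top",(.12,-.165,.11),T(586,38)),("top",(-.12,-.165,.11),T(601,313)),("top",(-.12,.165,.11),T(211,316)),
("top",(-.075,-.09,.132),T(517,260)),("top",(.03,.075,.111),T(315,138)),("top",(.03,-.075,.111),T(490,139)),
("side",(.12,-.165,.11),S(92,96)),("side",(-.12,-.165,.11),S(366,97)),("side",(-.12,.165,.11),S(393,298)),("side",(.12,.165,.11),S(54,302)),
("side",(-.075,-.09,.132),S(317,107)),("side",(.03,.075,.111),S(185,227))]
C={n:camera_model(n) for n in("side","top")}
def proj(n,P):
    c=C[n];K=np.array([[c["fx"],0,c["cx"]],[0,c["fy"],c["cy"]],[0,0,1]])
    return cv2.projectPoints(np.array(P,float).reshape(-1,1,3),c["rvec"],c["tvec"],K,None)[0].reshape(-1,2)
def W(p,P):
    c,s=np.cos(p[2]),np.sin(p[2]);P=np.asarray(P)
    return np.array([p[0]+c*P[0]-s*P[1],p[1]+s*P[0]+c*P[1],P[2]])
def res(p,which=None): return np.concatenate([proj(n,W(p,P))[0]-o for n,P,o in obs if which in(None,n)])
def lev(p,uv,n):
    f=lambda q:(proj(n,W(p,(.03,q[0],.151)))[0]-uv)
    r=least_squares(f,[-.05],x_scale=.01);return r.x[0]+.061,r.fun
if __name__=="__main__":
  for w in(None,"top","side"):
    r=least_squares(lambda p:res(p,w),[.6,0,0]);print(w,r.x,np.round(r.fun.reshape(-1,2),1).tolist())
    p=r.x
    print(lev(p,T(456,124),"top"),lev(p,S(187,118),"side"))
    if w is None: print("key",W(p,(-.075,-.09,.132)),"leverline y=-61",W(p,(.03,-.061,.151)))
E
python3 fit.py
```

```text
None [ 0.59721674 -0.1046103   0.0118529 ] [[-0.7, -0.7], [1.0, -0.8], [0.6, 1.0], [-1.0, 0.5], [0.5, 0.3], [-0.6, 0.3], [-0.2, -0.1], [0.1, -0.3], [-0.5, -1.7], [1.2, -0.4], [-1.3, -0.5], [0.0, -0.2], [-0.2, 1.3]]
(np.float64(0.02338737556751805), array([0.00280416, 2.2321724 ])) (np.float64(0.028396196596539032), array([0.06621692, 0.00507734]))
key [ 0.52328875 -0.19549293  0.132     ] leverline y=-61 [ 0.62793765 -0.16525044  0.151     ]
top [ 0.59746231 -0.104774    0.01351476] [[-0.8, -0.7], [1.0, -0.9], [0.7, 0.8], [-0.9, 0.5], [0.6, 0.2], [-0.5, 0.2], [-0.2, -0.2]]
(np.float64(0.023485445511619227), array([0.00613334, 2.11661494])) (np.float64(0.028454156092946804), array([-0.04387299, -0.00322189]))
side [ 0.59686357 -0.10390912  0.00923438] [[0.3, -0.3], [-0.2, -1.5], [1.2, -0.1], [-1.3, -0.4], [0.2, -0.0], [-0.2, 1.4]]
(np.float64(0.02279059482971886), array([-0.00319372,  2.40028759])) (np.float64(0.02786274881448235), array([0.22580521, 0.01848075]))
```

```bash
cat > h.py <<'E'
import numpy as np,sys
from scipy.spatial.transform import Rotation as R
from bench import readout
import fit
p=np.array([.5972,-.1045,.0118])
Rg=R.from_matrix(np.array([[-np.sin(p[2]),np.cos(p[2]),0],[np.cos(p[2]),np.sin(p[2]),0],[0,0,-1]]).T)
def go(lx,ly,tipz):
    s=readout.sense();q=R.from_quat(s["tcp_rot"]);pos=np.array(s["position"])
    tgt=fit.W(p,(lx,ly,tipz+.173))
    print("t",round(s["time"],2),"delta mm",np.round(q.inv().apply(tgt-pos)*1000,1),"turn",np.round((q.inv()*Rg).as_rotvec(),4))
    c,sn=np.cos(p[2]),np.sin(p[2]);d=pos-[p[0],p[1],0]
    print("local TCP",np.round([c*d[0]+sn*d[1],-sn*d[0]+c*d[1],pos[2]-.173],4),"F",np.round(s["wrist_force"],2),"w",round(s["width"],3))
if __name__=="__main__": go(*map(float,sys.argv[1:4]))
E
python3 h.py .03 -.09 .22
```

```text
t 0.1 delta mm [-525.6  655.7   11.8] turn [-1.000e-04  9.000e-04 -3.866e-01]
local TCP [-0.3792  0.644   0.2313] F [0.13 0.04 0.45] w 0.999
```

Emit:
send_rows:
  turn:
    - [0, 0, -0.1]
    - [0, 0, -0.2]
    - [0, 0, -0.3]
    - [0, 0, -0.387]
    - [0, 0, -0.387]
  delta_pos:
    - [-35, 44, 1]
    - [-70, 88, 2]
    - [-105, 132, 3]
    - [-140, 176, 4]
    - [-175, 219, 5]
  hand: [0, 0, 0, 0, 0]
  squeeze: 40

```text
time: 0.72
position: [0.3509, 0.2903, 0.3996]
tcp_rot: [0.702, 0.712, -0.0, 0.0]
wrist_force: [0.9, 0.4, 1.2]
width: -0.001
```

```bash
python3 h.py .03 -.09 .22
```

```text
t 0.72 delta mm [-488.2  270.7    6.6] turn [-0.0002  0.0002  0.0018]
local TCP [-0.2416  0.3977  0.2266] F [0.95 0.35 1.2 ] w -0.001
```

Emit:
send_rows:
  turn:
    - [0, 0, 0]
    - [0, 0, 0]
    - [0, 0, 0]
    - [0, 0, 0]
    - [0, 0, 0]
  delta_pos:
    - [-54, 30, 0]
    - [-108, 60, 0]
    - [-162, 90, 0]
    - [-216, 120, 0]
    - [-270, 150, 0]
  hand: [0, 0, 0, 0, 0]

```text
time: 1.35
position: [0.5042, 0.0219, 0.3996]
tcp_rot: [0.703, 0.711, -0.0, -0.0]
wrist_force: [0.0, 0.8, 1.1]
width: -0.002
```

Emit:
send_rows:
  turn:
    - [0, 0, 0]
    - [0, 0, 0]
    - [0, 0, 0]
    - [0, 0, 0]
    - [0, 0, 0]
  delta_pos:
    - [-50, 30, 0]
    - [-100, 60, 0]
    - [-150, 90, 0]
    - [-200, 115, 0]
    - [-210, 120, 0]
  hand: [0, 0, 0, 0, 0]

```text
time: 1.98
position: [0.6263, -0.188, 0.3985]
tcp_rot: [0.704, 0.71, -0.001, -0.0]
wrist_force: [-1.0, 0.6, -0.6]
width: -0.002
```

```bash
python3 - <<'E'
import h,cv2
h.go(.03,-.09,.16)
from bench import snapshot
cv2.imwrite("pics/w1.png",snapshot("wrist")[:,:,::-1])
E
```

```text
t 1.98 delta mm [-6.1  2.  65.5] turn [-0.0013  0.0009 -0.0034]
local TCP [ 0.0281 -0.0839  0.2255] F [-0.97  0.58 -0.65] w -0.002
```

View pics/w1.png

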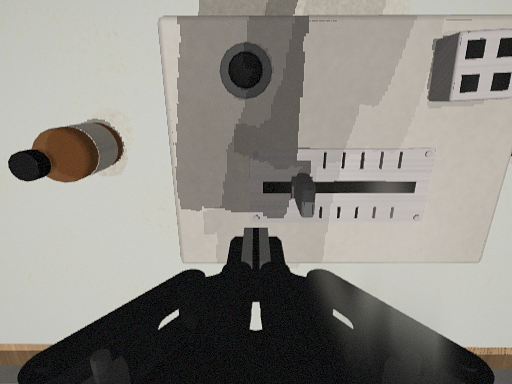

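Emit:
send_rows:
  turn:
    - [0, 0, -0.003]
    - [0, 0, -0.003]
    - [0, 0, -0.003]
    - [0, 0, -0.003]
    - [0, 0, -0.003]
  delta_pos:
    - [-6, 2, 30]
    - [-6, 2, 60]
    - [-6, 2, 85]
    - [-6, 2, 100]
    - [-6, 2, 100]
  hand: [0, 0, 0, 0, 0]

```text
time: 2.65
position: [0.628, -0.1899, 0.2993]
tcp_rot: [0.701, 0.713, -0.0, -0.001]
wrist_force: [-0.6, -0.5, 0.8]
width: 0.001
```

```bash
cat > look.py <<'E'
import h,cv2,sys,numpy as np
from bench import snapshot
h.go(.03,-.09,.125)
n=sys.argv[1]
a=snapshot("wrist")[:,:,::-1]
b=cv2.resize(snapshot("side")[105:180,205:310,::-1],None,fx=5,fy=5,interpolation=cv2.INTER_CUBIC)[:, :]
b=cv2.resize(b,(525*384//375,384))
cv2.imwrite(f"pics/{n}.png",cv2.resize(np.hstack([a[:,100:],b[:,:388]]),(800,384)))
E
python3 look.py d1
```

```text
t 2.65 delta mm [-4.2  0.2  1.3] turn [-0.0011 -0.0004  0.0041]
local TCP [ 0.0298 -0.0858  0.1263] F [-0.57 -0.47  0.82] w 0.001
```

View pics/d1.png

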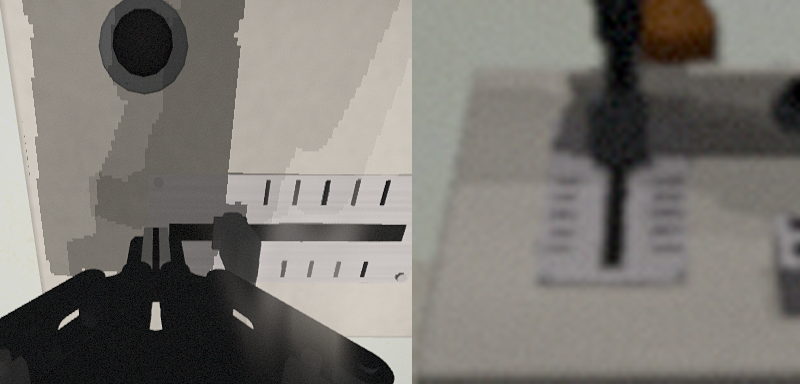

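Emit:
send_rows:
  turn:
    - [0, 0, 0.003]
    - [0, 0, 0.003]
    - [0, 0, 0.003]
    - [0, 0, 0.003]
    - [0, 0, 0.003]
  delta_pos:
    - [5, 0, 0]
    - [10, 0, 1]
    - [15, 0, 1]
    - [20, 0, 1]
    - [20, 0, 1]
  hand: [0, 0, 0, 0, 0]

```text
time: 3.38
position: [0.6279, -0.1701, 0.2988]
tcp_rot: [0.703, 0.712, 0.0, -0.0]
wrist_force: [-0.3, -0.2, 0.0]
width: 0.0
```

```bash
python3 look.py d2
```

```text
t 3.38 delta mm [-24.    0.1   0.8] turn [-0.    -0.     0.001]
local TCP [ 0.0299 -0.066   0.1258] F [-0.32 -0.19  0.  ] w 0.0
```

View pics/d2.png

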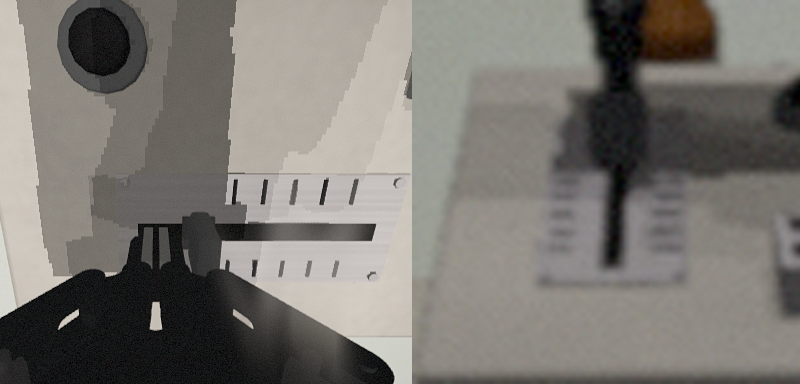

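Emit:
send_rows:
  turn:
    - [0, 0, 0]
    - [0, 0, 0]
    - [0, 0, 0]
    - [0, 0, 0]
    - [0, 0, 0]
  delta_pos:
    - [2, 0, 0]
    - [4, 0, 0]
    - [6, 0, 0]
    - [8, 0, 0]
    - [10, 0, 0]
  hand: [0, 0, 0, 0, 0]

```text
time: 4.1
position: [0.6277, -0.1606, 0.2987]
tcp_rot: [0.703, 0.711, -0.0, 0.0]
wrist_force: [0.3, -1.7, -0.2]
width: -0.001
```

Emit:
send_rows:
  turn:
    - [0, 0, 0]
    - [0, 0, 0]
    - [0, 0, 0]
    - [0, 0, 0]
    - [0, 0, 0]
  delta_pos:
    - [2, 0, 0]
    - [4, 0, 0]
    - [5, 0, 0]
    - [6, 0, 0]
    - [6, 0, 0]
  hand: [0, 0, 0, 0, 0]

```text
time: 4.72
position: [0.6275, -0.1557, 0.2989]
tcp_rot: [0.703, 0.711, -0.001, 0.001]
wrist_force: [0.5, -8.5, 0.3]
width: 0.003
```

```bash
python3 look.py d3
```

```text
t 4.72 delta mm [-38.4   0.3   1. ] turn [ 0.0003  0.0023 -0.0007]
local TCP [ 0.0297 -0.0516  0.1259] F [ 0.52 -8.5   0.27] w 0.003
```

View pics/d3.png

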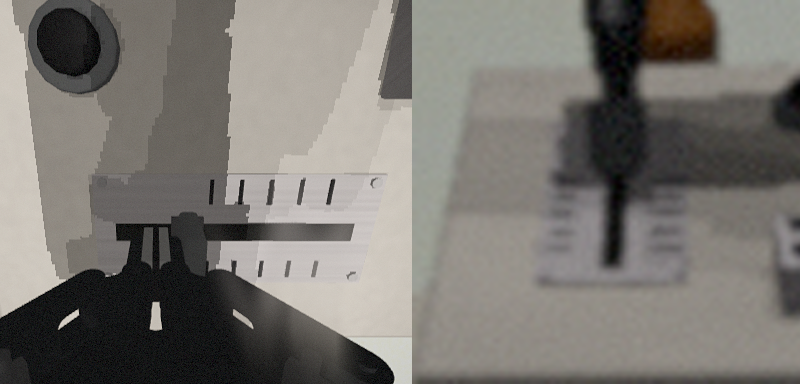

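Emit:
send_rows:
  turn:
    - [0, 0, 0]
    - [0, 0, 0]
  delta_pos:
    - [1, 0, 0]
    - [1, 0, 0]
  hand: [0, 0]

```text
time: 5.08
position: [0.6276, -0.1544, 0.2988]
tcp_rot: [0.703, 0.711, -0.0, 0.001]
wrist_force: [-0.3, -5.8, -0.3]
width: -0.004
```

Emit:
send_rows:
  turn:
    - [0, 0, 0]
    - [0, 0, 0]
  delta_pos:
    - [1, 0, 0]
    - [1, 0, 0]
  hand: [0, 0]

```text
time: 5.32
position: [0.6276, -0.1531, 0.2988]
tcp_rot: [0.703, 0.711, -0.0, 0.0]
wrist_force: [-0.0, -4.1, 0.4]
width: 0.001
```

Emit:
send_rows:
  turn:
    - [0, 0, 0]
    - [0, 0, 0]
  delta_pos:
    - [1, 0, 0]
    - [1, 0, 0]
  hand: [0, 0]

```text
time: 5.58
position: [0.6276, -0.1517, 0.2988]
tcp_rot: [0.703, 0.711, -0.0, 0.0]
wrist_force: [0.3, -2.5, 1.1]
width: 0.002
```

Emit:
send_rows:
  turn:
    - [0, 0, 0]
    - [0, 0, 0]
  delta_pos:
    - [1, 0, 0]
    - [1, 0, 0]
  hand: [0, 0]

```text
time: 5.82
position: [0.6276, -0.1502, 0.2987]
tcp_rot: [0.703, 0.712, 0.0, -0.0]
wrist_force: [-0.2, -0.0, 0.2]
width: 0.001
```

```bash
python3 look.py d4
```

```text
t 5.83 delta mm [-43.9   0.1   0.7] turn [-0.0001 -0.0004  0.0007]
local TCP [ 0.0299 -0.0461  0.1257] F [-0.18 -0.02  0.19] w 0.001
```

View pics/d4.png

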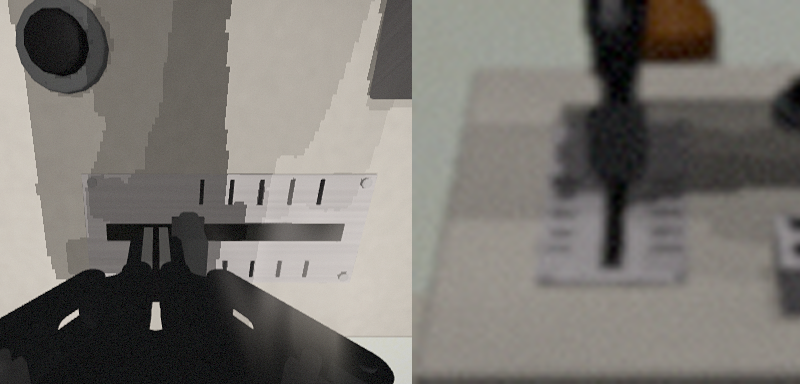

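Emit:
send_rows:
  turn:
    - [0, 0, 0]
    - [0, 0, 0]
  delta_pos:
    - [1, 0, 0]
    - [1, 0, 0]
  hand: [0, 0]

```text
time: 6.18
position: [0.6276, -0.1494, 0.2987]
tcp_rot: [0.703, 0.711, 0.0, -0.0]
wrist_force: [-0.2, -0.3, 0.5]
width: -0.0
```

Emit:
send_rows:
  turn:
    - [0, 0, 0]
    - [0, 0, 0]
  delta_pos:
    - [1, 0, 0]
    - [1, 0, 0]
  hand: [0, 0]

```text
time: 6.42
position: [0.6276, -0.1485, 0.2987]
tcp_rot: [0.703, 0.711, 0.0, -0.0]
wrist_force: [0.7, 0.1, 0.4]
width: -0.001
```

```bash
python3 look.py d5
```

```text
t 6.42 delta mm [-45.7   0.1   0.7] turn [-0.0001 -0.0001  0.0005]
local TCP [ 0.0298 -0.0443  0.1257] F [0.73 0.1  0.42] w -0.001
```

View pics/d5.png

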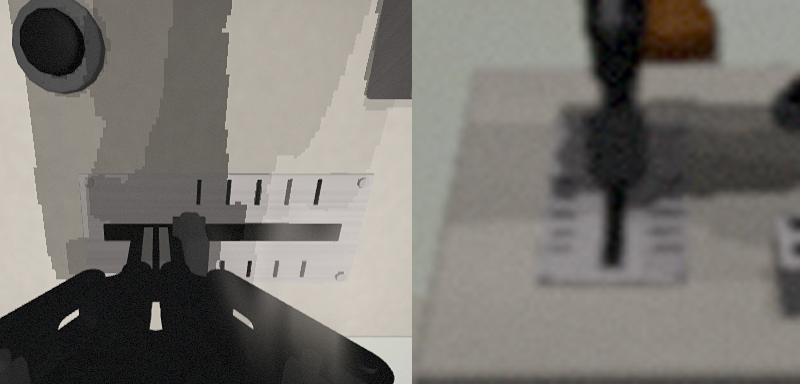

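```bash
cat > lv.py <<'E'
import numpy as np,cv2,h,fit
from scipy.spatial.transform import Rotation as R
from bench import readout,camera_model
s=readout.sense();c=camera_model("wrist")
def uv(P):
    T=np.eye(4);T[:3,:3]=R.from_quat(s["tcp_rot"]).as_matrix();T[:3,3]=s["position"]
    X=np.linalg.inv(T@c["hand_eye"])@np.r_[P,1]
    return np.round([c["fx"]*X[0]/X[2]+c["cx"]-100,c["fy"]*X[1]/X[2]+c["cy"]],0)
print("slot",uv(fit.W(h.p,(.03,-.075,.111))),uv(fit.W(h.p,(.03,.075,.111))))
for k in(.045,.063,.081): print("tick",k,uv(fit.W(h.p,(.055,k-.061,.111))),uv(fit.W(h.p,(.005,k-.061,.111))))
for v in np.arange(.03,.09,.006):
    y=v-.061
    print(round(v,3),[uv(fit.W(h.p,(.03+a,y+b,z))).tolist() for a,b,z in((-.016,-.006,.151),(-.016,.006,.151),(-.016,-.006,.113),(-.016,.006,.113),(.016,.006,.113))])
E
python3 lv.py; python3 -c "
import cv2;a=cv2.imread('pics/d5.png')[160:300,80:300];cv2.imwrite('pics/d5z.png',cv2.resize(a,None,fx=3.5,fy=3.5))"
```

```text
slot [106. 230.] [343. 230.]
tick 0.045 [198. 265.] [202. 193.]
tick 0.063 [225. 265.] [231. 193.]
tick 0.081 [252. 265.] [261. 193.]
0.03 [[170.0, 238.0], [195.0, 238.0], [167.0, 208.0], [187.0, 208.0], [185.0, 254.0]]
0.036 [[183.0, 238.0], [208.0, 238.0], [177.0, 208.0], [196.0, 208.0], [194.0, 254.0]]
0.042 [[195.0, 238.0], [220.0, 238.0], [187.0, 208.0], [206.0, 208.0], [203.0, 254.0]]
0.048 [[208.0, 238.0], [233.0, 238.0], [196.0, 208.0], [216.0, 208.0], [213.0, 254.0]]
0.054 [[220.0, 238.0], [246.0, 238.0], [206.0, 208.0], [226.0, 208.0], [222.0, 254.0]]
0.06 [[233.0, 238.0], [258.0, 238.0], [216.0, 208.0], [236.0, 208.0], [231.0, 254.0]]
0.066 [[246.0, 238.0], [271.0, 238.0], [226.0, 208.0], [246.0, 208.0], [241.0, 254.0]]
0.072 [[258.0, 238.0], [284.0, 238.0], [236.0, 208.0], [256.0, 208.0], [250.0, 254.0]]
0.078 [[271.0, 238.0], [296.0, 238.0], [246.0, 208.0], [265.0, 208.0], [259.0, 254.0]]
0.084 [[284.0, 238.0], [309.0, 238.0], [256.0, 208.0], [275.0, 208.0], [269.0, 254.0]]
```

View pics/d5z.png

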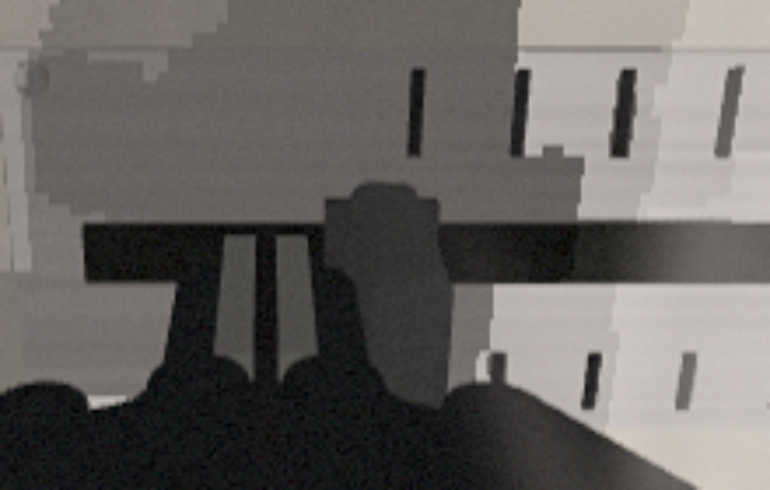

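Emit:
send_rows:
  turn:
    - [0, 0, 0]
    - [0, 0, 0]
  delta_pos:
    - [1, 0, 0]
    - [2, 0, 0]
  hand: [0, 0]

```text
time: 6.78
position: [0.6275, -0.1465, 0.2987]
tcp_rot: [0.703, 0.711, -0.0, 0.0]
wrist_force: [0.5, 0.1, 0.5]
width: -0.0
```

```bash
python3 look.py d6;python3 -c "
import cv2;a=cv2.imread('pics/d6.png')[160:300,80:300];cv2.imwrite('pics/d6z.png',cv2.resize(a,None,fx=3.5,fy=3.5))"
```

```text
t 6.78 delta mm [-47.6   0.1   0.7] turn [0.     0.     0.0004]
local TCP [ 0.0298 -0.0424  0.1257] F [0.45 0.06 0.49] w -0.0
```

View pics/d6z.png

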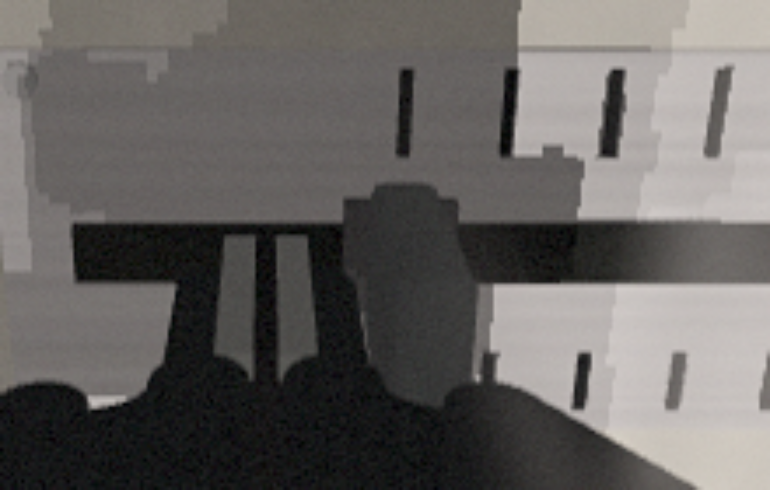

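Emit:
send_rows:
  turn:
    - [0, 0, 0]
    - [0, 0, 0]
    - [0, 0, 0]
    - [0, 0, 0]
    - [0, 0, 0]
  delta_pos:
    - [1, 0, 0]
    - [2, 0, 0]
    - [3, 0, 0]
    - [4, 0, 0]
    - [4, 0, 0]
  hand: [0, 0, 0, 0, 0]

```text
time: 7.5
position: [0.6275, -0.1425, 0.2987]
tcp_rot: [0.703, 0.711, -0.0, 0.0]
wrist_force: [-0.0, -0.1, -0.5]
width: 0.002
```

Emit:
send_rows:
  turn:
    - [0, 0, 0]
    - [0, 0, 0]
  delta_pos:
    - [1, 0, 0]
    - [1, 0, 0]
  hand: [0, 0]

```text
time: 7.75
position: [0.6275, -0.1416, 0.2987]
tcp_rot: [0.703, 0.711, -0.0, 0.0]
wrist_force: [0.1, -1.5, -0.3]
width: -0.002
```

Emit:
send_rows:
  turn:
    - [0, 0, 0]
    - [0, 0, 0]
  delta_pos:
    - [1, 0, 0]
    - [1, 0, 0]
  hand: [0, 0]

```text
time: 8.0
position: [0.6274, -0.1407, 0.2987]
tcp_rot: [0.703, 0.711, -0.0, 0.0]
wrist_force: [-0.3, -1.9, -0.3]
width: 0.001
```

Emit:
send_rows:
  turn:
    - [0, 0, 0]
    - [0, 0, 0]
  delta_pos:
    - [1, 0, 0]
    - [1, 0, 0]
  hand: [0, 0]

```text
time: 8.25
position: [0.6274, -0.14, 0.2988]
tcp_rot: [0.703, 0.711, -0.0, 0.0]
wrist_force: [0.5, -4.4, 0.9]
width: -0.001
```

Emit:
send_rows:
  turn:
    - [0, 0, 0]
    - [0, 0, 0]
  delta_pos:
    - [1, 0, 0]
    - [1, 0, 0]
  hand: [0, 0]

```text
time: 8.5
position: [0.6274, -0.1393, 0.2988]
tcp_rot: [0.703, 0.711, -0.0, 0.001]
wrist_force: [0.1, -6.6, 0.2]
width: -0.003
```

Emit:
send_rows:
  turn:
    - [0, 0, 0]
    - [0, 0, 0]
  delta_pos:
    - [1, 0, 0]
    - [1, 0, 0]
  hand: [0, 0]

```text
time: 8.75
position: [0.6274, -0.1386, 0.2988]
tcp_rot: [0.703, 0.711, -0.001, 0.001]
wrist_force: [0.7, -9.5, 0.9]
width: 0.0
```

Emit:
send_rows:
  turn:
    - [0, 0, 0]
    - [0, 0, 0]
  delta_pos:
    - [1, 0, 0]
    - [1, 0, 0]
  hand: [0, 0]

```text
time: 9.0
position: [0.6273, -0.1375, 0.2988]
tcp_rot: [0.703, 0.711, -0.001, 0.001]
wrist_force: [0.1, -8.2, 0.8]
width: 0.004
```

Emit:
send_rows:
  turn:
    - [0, 0, 0]
    - [0, 0, 0]
    - [0, 0, 0]
  delta_pos:
    - [1, 0, 0]
    - [2, 0, 0]
    - [2, 0, 0]
  hand: [0, 0, 0]

```text
time: 9.38
position: [0.6274, -0.1349, 0.2988]
tcp_rot: [0.703, 0.711, -0.0, 0.0]
wrist_force: [0.4, -3.9, 1.9]
width: -0.002
```

Emit:
send_rows:
  turn:
    - [0, 0, 0]
    - [0, 0, 0]
    - [0, 0, 0]
  delta_pos:
    - [1, 0, 0]
    - [2, 0, 0]
    - [2, 0, 0]
  hand: [0, 0, 0]

```text
time: 9.75
position: [0.6274, -0.1321, 0.2987]
tcp_rot: [0.703, 0.712, 0.0, -0.0]
wrist_force: [-0.8, -0.4, -0.1]
width: -0.003
```

Emit:
send_rows:
  turn:
    - [0, 0, 0]
    - [0, 0, 0]
    - [0, 0, 0]
  delta_pos:
    - [1, 0, 0]
    - [2, 0, 0]
    - [2, 0, 0]
  hand: [0, 0, 0]

```text
time: 10.12
position: [0.6274, -0.1303, 0.2986]
tcp_rot: [0.703, 0.712, 0.0, -0.0]
wrist_force: [0.3, 0.0, 0.1]
width: -0.002
```

```bash
python3 look.py d7;python3 -c "
import cv2;a=cv2.imread('pics/d7.png')[160:300,80:300];cv2.imwrite('pics/d7z.png',cv2.resize(a,None,fx=3.5,fy=3.5))"
```

```text
t 10.12 delta mm [-63.9   0.1   0.6] turn [-0.0001 -0.0004  0.0007]
local TCP [ 0.0298 -0.0261  0.1256] F [0.31 0.02 0.11] w -0.002
```

View pics/d7z.png

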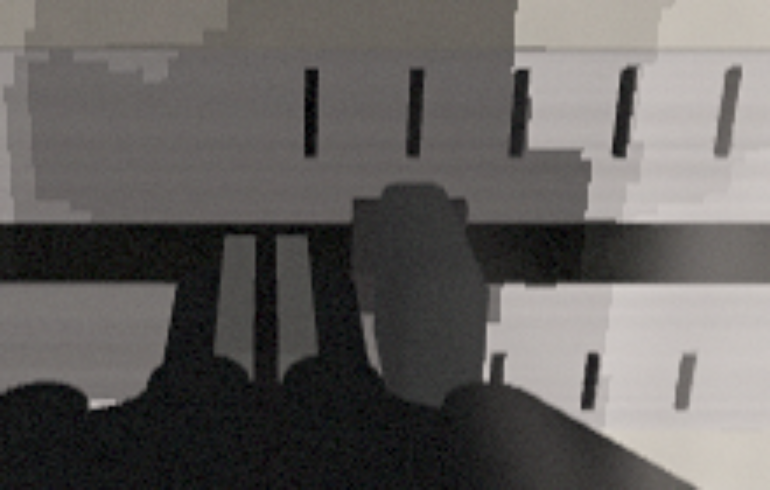

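Emit:
send_rows:
  turn:
    - [0, 0, 0]
    - [0, 0, 0]
    - [0, 0, 0]
    - [0, 0, 0]
    - [0, 0, 0]
  delta_pos:
    - [2, 0, 0]
    - [4, 0, 0]
    - [6, 0, 0]
    - [7, 0, 0]
    - [8, 0, 0]
  hand: [0, 0, 0, 0, 0]

```text
time: 10.85
position: [0.6272, -0.1227, 0.2987]
tcp_rot: [0.703, 0.711, -0.0, 0.0]
wrist_force: [0.5, -2.8, -0.1]
width: 0.002
```

Emit:
send_rows:
  turn:
    - [0, 0, 0]
    - [0, 0, 0]
    - [0, 0, 0]
  delta_pos:
    - [1, 0, 0]
    - [2, 0, 0]
    - [2, 0, 0]
  hand: [0, 0, 0]

```text
time: 11.22
position: [0.6272, -0.1213, 0.2988]
tcp_rot: [0.703, 0.711, -0.0, 0.001]
wrist_force: [1.4, -6.7, 0.2]
width: -0.001
```

Emit:
send_rows:
  turn:
    - [0, 0, 0]
    - [0, 0, 0]
    - [0, 0, 0]
  delta_pos:
    - [1, 0, 0]
    - [2, 0, 0]
    - [2, 0, 0]
  hand: [0, 0, 0]

```text
time: 11.6
position: [0.6271, -0.1196, 0.2988]
tcp_rot: [0.703, 0.711, -0.001, 0.001]
wrist_force: [0.4, -6.8, 0.7]
width: 0.0
```

Emit:
send_rows:
  turn:
    - [0, 0, 0]
    - [0, 0, 0]
    - [0, 0, 0]
  delta_pos:
    - [1, 0, 0]
    - [2, 0, 0]
    - [2, 0, 0]
  hand: [0, 0, 0]

```text
time: 11.98
position: [0.6271, -0.1171, 0.2988]
tcp_rot: [0.703, 0.711, -0.0, 0.0]
wrist_force: [-0.2, -4.8, 1.4]
width: 0.005
```

Emit:
send_rows:
  turn:
    - [0, 0, 0]
    - [0, 0, 0]
    - [0, 0, 0]
  delta_pos:
    - [1, 0, 0]
    - [2, 0, 0]
    - [2, 0, 0]
  hand: [0, 0, 0]

```text
time: 12.35
position: [0.6272, -0.1142, 0.2987]
tcp_rot: [0.703, 0.712, 0.0, -0.0]
wrist_force: [0.2, 0.7, -0.2]
width: 0.002
```

Emit:
send_rows:
  turn:
    - [0, 0, 0]
    - [0, 0, 0]
    - [0, 0, 0]
  delta_pos:
    - [1, 0, 0]
    - [2, 0, 0]
    - [2, 0, 0]
  hand: [0, 0, 0]

```text
time: 12.72
position: [0.6271, -0.1123, 0.2987]
tcp_rot: [0.703, 0.711, 0.0, -0.0]
wrist_force: [1.1, 0.2, 0.8]
width: -0.002
```

```bash
python3 look.py d8;python3 -c "
import cv2;a=cv2.imread('pics/d8.png')[160:300,80:300];cv2.imwrite('pics/d8z.png',cv2.resize(a,None,fx=3.5,fy=3.5))"
```

```text
t 12.72 delta mm [-81.8   0.1   0.6] turn [-0.0002 -0.0003  0.0007]
local TCP [ 0.0298 -0.0082  0.1257] F [1.05 0.24 0.8 ] w -0.002
```

View pics/d8z.png

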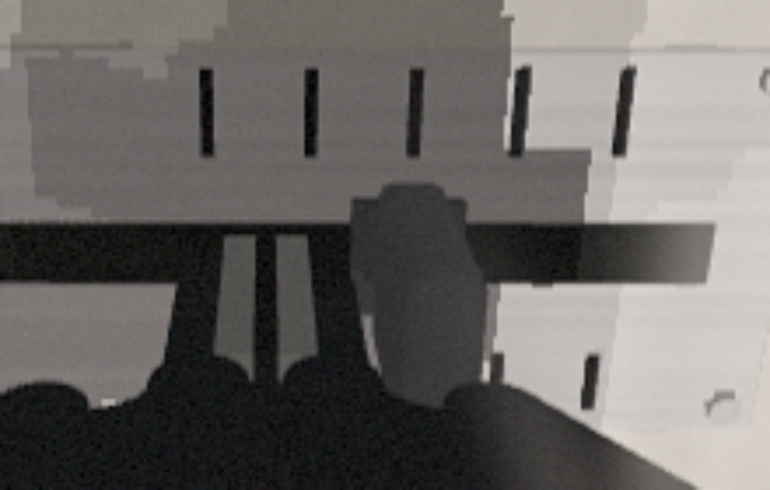

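The lever's base lines up with the third tick (crop px about 410, tick at 415), and the finger is clear of it with no force. I'll back off, lift, and go to the key.

Emit:
send_rows:
  turn:
    - [0, 0, 0]
    - [0, 0, 0]
    - [0, 0, 0]
    - [0, 0, 0]
    - [0, 0, 0]
  delta_pos:
    - [-20, 0, 0]
    - [-40, 0, -10]
    - [-60, 0, -45]
    - [-80, 0, -60]
    - [-80, 0, -60]
  hand: [0, 0, 0, 0, 0]

```text
time: 13.45
position: [0.6277, -0.1953, 0.3601]
tcp_rot: [0.704, 0.71, 0.0, 0.001]
wrist_force: [-0.2, 0.8, -0.3]
width: -0.0
```

```bash
python3 h.py -.075 -.09 .165
```

```text
t 13.45 delta mm [   0.9 -104.5   21.9] turn [ 0.0018  0.0015 -0.003 ]
local TCP [ 0.0294 -0.0912  0.1871] F [-0.18  0.78 -0.34] w -0.0
```

Emit:
send_rows:
  turn:
    - [0, 0, 0]
    - [0, 0, 0]
    - [0, 0, 0]
    - [0, 0, 0]
    - [0, 0, 0]
  delta_pos:
    - [0, -35, 0]
    - [0, -70, 0]
    - [0, -95, 10]
    - [0, -104, 20]
    - [0, -104, 20]
  hand: [0, 0, 0, 0, 0]

```text
time: 14.08
position: [0.5237, -0.1939, 0.3383]
tcp_rot: [0.703, 0.711, -0.0, -0.001]
wrist_force: [-0.0, 0.1, 0.1]
width: -0.001
```

```bash
sed -i 's/h.go(.*/h.go(-.075,-.09,.135)/' look.py; python3 look.py e1; python3 lv.py | head -1; python3 - <<'E'
import lv,h,fit
print(lv.uv(fit.W(h.p,(-.075,-.09,.132))))
print(lv.s["position"]+lv.R.from_quat(lv.s["tcp_rot"]).apply([0,0,.173]))
E
```

```text
t 14.07 delta mm [-1.5 -0.4 30.3] turn [-0.0014 -0.0005  0.0003]
local TCP [-0.0745 -0.0885  0.1653] F [-0.02  0.05  0.08] w -0.001
slot [170. 315.] [339. 315.]
slot [170. 315.] [339. 315.]
tick 0.045 [234. 337.] [239. 292.]
tick 0.063 [253. 337.] [260. 292.]
tick 0.081 [273. 337.] [281. 292.]
0.03 [[225.0, 338.0], [241.0, 338.0], [214.0, 302.0], [228.0, 302.0], [225.0, 331.0]]
0.036 [[233.0, 338.0], [250.0, 338.0], [221.0, 302.0], [235.0, 302.0], [232.0, 331.0]]
0.042 [[241.0, 338.0], [258.0, 338.0], [228.0, 302.0], [242.0, 302.0], [239.0, 331.0]]
0.048 [[250.0, 338.0], [266.0, 338.0], [235.0, 302.0], [249.0, 302.0], [245.0, 331.0]]
0.054 [[258.0, 338.0], [274.0, 338.0], [242.0, 302.0], [256.0, 302.0], [252.0, 331.0]]
0.06 [[266.0, 338.0], [282.0, 338.0], [249.0, 302.0], [263.0, 302.0], [259.0, 331.0]]
0.066 [[274.0, 338.0], [291.0, 338.0], [256.0, 302.0], [270.0, 302.0], [265.0, 331.0]]
0.072 [[282.0, 338.0], [299.0, 338.0], [263.0, 302.0], [277.0, 302.0], [272.0, 331.0]]
0.078 [[291.0, 338.0], [307.0, 338.0], [270.0, 302.0], [284.0, 302.0], [279.0, 331.0]]
0.084 [[299.0, 338.0], [315.0, 338.0], [277.0, 302.0], [291.0, 302.0], [285.0, 331.0]]
[152. 216.]
[ 0.52453574 -0.19373193  0.16585032]
```

View pics/e1.png

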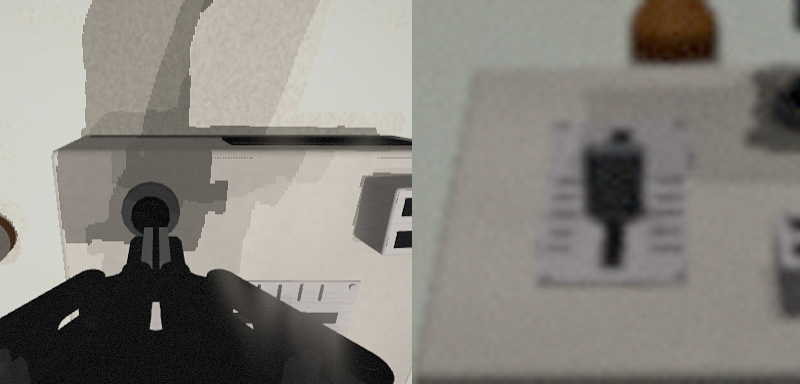

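Emit:
send_rows:
  turn:
    - [0, 0, 0]
    - [0, 0, 0]
    - [0, 0, 0]
    - [0, 0, 0]
    - [0, 0, 0]
  delta_pos:
    - [-2, 0, 10]
    - [-2, 0, 20]
    - [-2, 0, 28]
    - [-2, 0, 31]
    - [-2, 0, 31]
  hand: [0, 0, 0, 0, 0]

```text
time: 14.8
position: [0.5242, -0.1958, 0.3076]
tcp_rot: [0.703, 0.711, -0.0, -0.0]
wrist_force: [0.0, -0.5, -0.3]
width: 0.001
```

Emit:
send_rows:
  turn:
    - [0, 0, 0]
    - [0, 0, 0]
    - [0, 0, 0]
    - [0, 0, 0]
  delta_pos:
    - [0, 0, 1]
    - [0, 0, 2]
    - [0, 0, 3]
    - [0, 0, 4]
  hand: [0, 0, 0, 0]

```text
time: 15.3
position: [0.5241, -0.1959, 0.3038]
tcp_rot: [0.703, 0.711, -0.0, 0.0]
wrist_force: [-0.2, -0.1, 2.2]
width: 0.0
```

Emit:
send_rows:
  turn:
    - [0, 0, 0]
    - [0, 0, 0]
    - [0, 0, 0]
  delta_pos:
    - [0, 0, 1]
    - [0, 0, 2]
    - [0, 0, 2]
  hand: [0, 0, 0]

```text
time: 15.68
position: [0.5242, -0.1959, 0.3017]
tcp_rot: [0.703, 0.711, -0.0, 0.0]
wrist_force: [0.7, -1.2, 4.3]
width: 0.002
```

Emit:
send_rows:
  turn:
    - [0, 0, 0]
    - [0, 0, 0]
    - [0, 0, 0]
  delta_pos:
    - [0, 0, 1]
    - [0, 0, 2]
    - [0, 0, 2]
  hand: [0, 0, 0]

```text
time: 16.05
position: [0.5242, -0.1959, 0.2997]
tcp_rot: [0.703, 0.711, -0.0, 0.0]
wrist_force: [0.2, -0.9, 4.2]
width: 0.001
```

Emit:
send_rows:
  turn:
    - [0, 0, 0]
    - [0, 0, 0]
    - [0, 0, 0]
  delta_pos:
    - [0, 0, 1]
    - [0, 0, 2]
    - [0, 0, 2]
  hand: [0, 0, 0]

```text
time: 16.42
position: [0.5241, -0.1958, 0.299]
tcp_rot: [0.703, 0.711, 0.0, 0.001]
wrist_force: [-5.3, 2.6, 29.8]
width: -0.001
```

Emit:
send_rows:
  turn:
    - [0, 0, 0]
    - [0, 0, 0]
    - [0, 0, 0]
    - [0, 0, 0]
    - [0, 0, 0]
  delta_pos:
    - [0, 0, -3]
    - [0, 0, -15]
    - [0, 0, -50]
    - [0, 0, -100]
    - [0, 0, -100]
  hand: [0, 0, 0, 0, 0]

```text
time: 17.05
position: [0.5243, -0.1958, 0.4011]
tcp_rot: [0.703, 0.711, 0.001, 0.002]
wrist_force: [-0.4, 0.4, -1.4]
width: -0.001
```

Emit:
send_rows:
  turn:
    - [0, 0, 0]
    - [0, 0, 0]
    - [0, 0, 0]
  delta_pos:
    - [0, 0, 0]
    - [0, 0, 0]
    - [0, 0, 0]
  hand: [0, 0, 0]

```text
time: 17.42
position: [0.5241, -0.1958, 0.3971]
tcp_rot: [0.703, 0.711, -0.0, -0.001]
wrist_force: [0.2, -0.5, 0.2]
width: -0.001
```

```bash
python3 - <<'E'
import cv2,numpy as np
from bench import snapshot,readout
import lv
w=snapshot("wrist")[:,:,::-1]
t=snapshot("top")[140:250,195:445,::-1];s=snapshot("side")[90:265,190:320,::-1]
print(readout.sense()["wrist_force"],readout.sense()["position"])
a=cv2.resize(w,(400,300));b=cv2.resize(t,(400,176));c=cv2.resize(s,(400,538))
L=np.vstack([a,b,np.zeros((62,400,3),np.uint8)])
cv2.imwrite("pics/f.png",np.hstack([L,c]))
E
```

```text
slot [169. 276.] [306. 276.]
tick 0.045 [221. 295.] [225. 256.]
tick 0.063 [238. 295.] [242. 256.]
tick 0.081 [254. 295.] [259. 256.]
0.03 [[212.0, 287.0], [225.0, 287.0], [205.0, 264.0], [216.0, 264.0], [214.0, 289.0]]
0.036 [[219.0, 287.0], [231.0, 287.0], [211.0, 264.0], [222.0, 264.0], [220.0, 289.0]]
0.042 [[225.0, 287.0], [238.0, 287.0], [216.0, 264.0], [228.0, 264.0], [225.0, 289.0]]
0.048 [[231.0, 287.0], [244.0, 287.0], [222.0, 264.0], [233.0, 264.0], [231.0, 289.0]]
0.054 [[238.0, 287.0], [251.0, 287.0], [228.0, 264.0], [239.0, 264.0], [236.0, 289.0]]
0.06 [[244.0, 287.0], [257.0, 287.0], [233.0, 264.0], [244.0, 264.0], [242.0, 289.0]]
0.066 [[251.0, 287.0], [263.0, 287.0], [239.0, 264.0], [250.0, 264.0], [247.0, 289.0]]
0.072 [[257.0, 287.0], [270.0, 287.0], [244.0, 264.0], [256.0, 264.0], [252.0, 289.0]]
0.078 [[263.0, 287.0], [276.0, 287.0], [250.0, 264.0], [261.0, 264.0], [258.0, 289.0]]
0.084 [[270.0, 287.0], [283.0, 287.0], [256.0, 264.0], [267.0, 264.0], [263.0, 289.0]]
[-0.23029327 -0.79916307  0.17140865] [ 0.5241154  -0.1958581   0.39744921]
```

View pics/f.png

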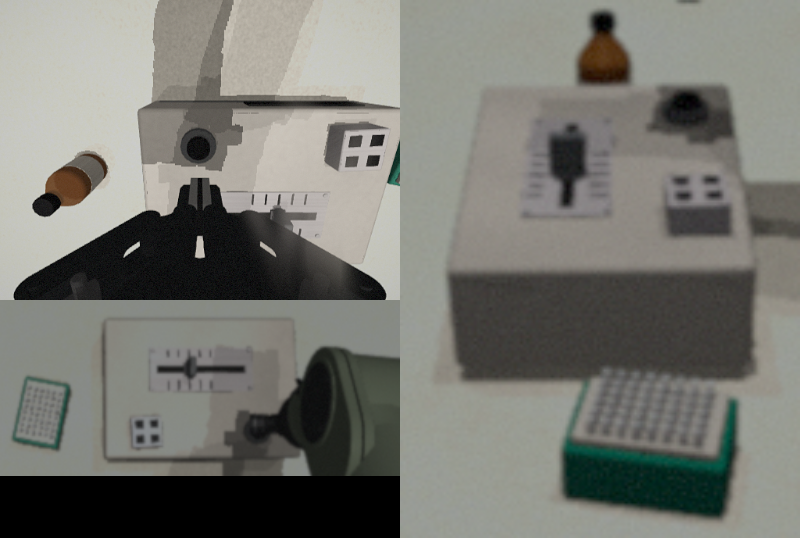

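```bash
python3 -c "
from bench import ticket
print(ticket.close_job())"
```

```text
the job is handed in; nothing more can be done
None
```

The lever is in the third notch, the start key was pressed to its stop and released, and I handed the job in after about 17.5 s of robot time. No verdict was returned.

- **Lever:** I pushed it with closed fingers in steps of 2 mm or less through notches 1 and 2 into 3. Push force peaked at about 9.5 N, against the 25 N limit. After each ridge the force fell to zero and the wrist camera showed a gap to the finger. In the last pictures the lever's base lines up with the third tick, but that is a visual check, not a joint reading.
- **Start key:** Force was about 4 N over roughly 6 mm of travel, then rose to about 30 N on the hard stop, below the 40 N limit. I then lifted off about 100 mm. I did not measure the key's height after release; the final picture shows nothing touching it.
- **Surroundings:** The cell block, tip rack and bottle look unmoved in the final pictures, and the arm was clear of everything.
- **Disagreement:** Lever positions from my camera fit and from the notch contacts differed by about 2–3 mm. I used the notch contacts to set the final push.

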